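Clamp a chocolate mould on the vibrating table and switch it on

TASK

Get the vibrating table going with its chocolate mould held fast: with your fingertips push the mould along the deck until it is fully home against the back stop, then push the clamp lever over past its centre so that it snaps down and holds the mould, and only after that flip the toggle on the separate control box over to its other position. Everything is only pushed: do not lift the mould, and leave the other things on the bench where they are.

Things in the scene. Friction and masses are not known exactly. Their poses are not given: they have to be found in the camera images.
- shaker: Vibrating table, fixed: white case 250 x 290 mm, flat steel deck 80 mm above the bench. Origin: centre of its footprint at bench height; x runs from the open front edge (-125 mm) to the back stop, y to the clamp's side, z up. Side lips, 14 mm high, inner faces at y = +-90.5 mm, x = -75 to 105 mm, guide the mould.
- stop (a point): Middle of the foot of the back stop's front face, on the deck: x = 105, y = 0, z = 80 mm in the vibrating table's frame. The stop is a steel bar across the deck, 18 mm high.
- mould: Loose chocolate mould on the deck: pale flat plastic block 120 (x) x 175 (y) x 24 mm high, eight open round cavities 30 mm across in its top, 0.3 to 0.65 kg. Origin: centre of its underside; axes as the vibrating table's. Starts 30 to 55 mm short of the stop, 3 mm play to each side lip. Home, its origin is at x = 45, z = 80 mm in the vibrating table's frame.
- clamp (a joint): Clamp lever angle, rad. 0: open, leaning 0.55 rad outward (to the vibrating table's +y) from upright. 0.55: upright, the centre; a spring throws it to whichever side it is on. Beyond, it swings in over the mould and stops near 1.95, its rubber foot pressing 3 to 5 N between the cavity rows (end stop 2.05). About 0.12 N m starts it: 1.5 to 3 N near the knob.
- clamp_hinge (a point): Middle of the clamp lever's hinge: x = 45, y = 118, z = 120 mm in the vibrating table's frame. The hinge runs along that x, in a steel fork 34 mm wide (x) and 20 mm (y), up to z = 134 mm.
- clamp_knob (a point): Centre of the black ball knob, 25 mm across, at the end of the clamp lever, a straight steel rod 12 mm thick; 85 mm from the hinge. Open, it is at y = 162, z = 192 mm in the vibrating table's frame; it rises to z = 205 mm (y = 118) as the lever passes upright. Closed, it is at about y = 34, z = 134 mm.
- switchbox: Control box, fixed on the bench left or right of the vibrating table: grey, 100 (x) x 120 (y) x 60 mm high, one steel toggle in the middle of its top. Origin: centre of its underside; x points roughly away from the robot, z up.
- toggle (a joint): Angle of the control box's toggle, rad. 0: off, leaning 0.45 rad from upright to the box's -x side. 0.45: upright, where it snaps over. 0.9: on, leaning 0.45 rad to the box's +x side. Its hinge runs along the box's y through the centre of the box's top. 1 to 2 N at the tip moves it.
- toggle_tip (a point): Centre of the steel ball, 18 mm across, at the end of the toggle, a rod 10 mm thick; 50 mm from the hinge, so about 105 mm above the bench when off or on.
- spatula: Bystander: a spatula with a wooden handle, 240 mm long, lying beyond and left of the vibrating table. Origin: middle of its length, on the bench.
- bowl: Bystander: a white bowl, 120 mm across, 55 mm high, beyond the vibrating table. Origin: centre of its underside.
- jar: Bystander: an amber jar, 68 mm across, 85 mm high, beyond the vibrating table. Origin: centre of its underside.
- nozzle_a: Bystander: a steel piping nozzle, a cone 32 mm across and 45 mm high, standing far left. Origin: centre of its underside.
- nozzle_b: Bystander: another such nozzle, standing far right. Origin: centre of its underside.
- scraper: Bystander: a black flat dough scraper 100 x 120 x 5 mm, lying beyond and right of the vibrating table. Origin: centre of its underside.
- ramekin: Bystander: a white ramekin 80 mm across, 45 mm high, near the robot, right of the vibrating table. Origin: centre of its underside.
Not all that is in view belongs to the job. Leave any orange look-alike of the switchbox alone.

How it is judged:
By the outcome, as a careful person would: the job done as asked, in the order asked, and still so for the second after the job is handed in, with the robot touching nothing.
It also fails if it takes over 64 s, if anything falls off the work surface, if the arm or the gripper's body presses on something with over 40 N, if the wrist force passes 120 N, or if a joint passes its speed limit or range.

ROBOT

A 7-joint arm with a two-finger parallel gripper is mounted at the origin on the work surface. World frame = base frame: x ahead of the robot, y to its left, z up, the work surface at z = 0. Lengths are in m, angles in rad, forces in N, time in s.
With the tool pointing down it reaches from about 0.425 to 0.825 m from the base axis. Payload 3.6 kg.
Tool frame: the origin (TCP) lies at the very end of the fingers, on their centre line; the grasp point (between the pads) lies 19 mm behind it; z points along the fingers, y is the direction in which the jaws open and shut (so a half turn about z gives the same grasp; the last joint's range is limited). The gripper opens to 85 mm and grips with 20 to 120 N. Pads are 22 mm wide; open, the fingers measure 114 mm over their backs; the gripper's body (76 mm by 85 mm) begins 54 mm behind the grasp point. The pads swing forward as they close: fully open they stand 13 mm farther back than shut.
Start: joints at [1.167, 0.615, -0.013, 1.423, 0.008, 1.103, -0.04], TCP at [0.239, -0.604, 0.231] pointing down, gripper open.
Joint ranges: [-3.12, 3.12], [-0.3, 2.06], [-1.34, 1.32], [0.26, 2.42], [-1.36, 4.5], [0.01, 1.98], [-2.84, 2.84]. Speed limits (rad/s): [2.79, 2.79, 3.14, 3.14, 3.14, 3.14, 3.14].

INTERFACE

Orientations are given as a unit quaternion [w, x, y, z].
In Python, from plant import * gives the robot as it stands. The module is installed in compiled form; this text tells all that it offers.
- The arm moves only by the tool arm_command, never from a script. Its argument "plan" is a list of rows, each an object of numbers: "tx", "ty", "tz": the shift along the tool's x, y, z in m; "rx", "ry", "rz": the turn, a rotation vector about the tool's x, y, z in rad; "claw": the closure, from -1 (fully open) to 1 (shut), so that 0 is half open. A call has 1 to 5 rows; each row is the pose to reach, as a shift and turn from the pose measured when the call began, along the tool's axes at that moment; what a row does not reach only later rows make up. A row lasts 1/8 s, in which the tool goes at most 62.5 mm and 10.7 degrees, less where a joint would pass 70% of its speed; a pose out of reach is approached as far as the arm can. A call with a gripper value outside its range is refused whole. The fingers move at their own pace and stop on an object; "newtons" is the grip in N (left out, the last holds). Time passes only in rows, so rows that repeat a pose let the fingers close. It gives the time, the measured TCP pose, the force and the opening at its end, in the units of the state.
- observe(): the state, without advancing time (a new reading comes with each control period).
- camera(name): name is "scene" or "side" or "wrist"; returns a dict with "frame" (384x512x3 uint8, red, green, blue), "intrinsics" (3x3 intrinsics, pixels), "dist_coeffs" ([k1, k2, p1, p2, k3] as OpenCV has them; the pictures are not rectified), "xyz" and "rotation" of the camera in the world. Camera axes: x right, y up, looking along -z (the intrinsics and any distortion apply to the point x, -y, -z); pixel columns grow to the right and rows downward; lengths in m; the calibration is good to about 2 mm. A picture is of the moment at which its call begins. There is no depth.
- close_job(): hands the job in, once; it reports no verdict.
The state is a dict: "t": time; "q": joint angles; "joint_velocities": joint speeds; "joint_torque": joint torques, N m; "ee_pos": TCP position; "eef_rot": TCP orientation; "contact_force": force on the tool from outside, world axes, zero at the start; "wrist_torque": the same for the moment, N m; "opening": opening from 0.0 (shut) to 1.0 (fully open).
Only numpy, scipy, OpenCV 4.12 (cv2) and the standard library are available. Lean on these libraries where they do the work, as an engineer would, in place of code of your own. Each camera call takes 0.05 s, during which the arm holds its last target. There are 200 camera calls.

## Working session

There is one attempt and no reset: what is moved stays moved. The work goes in short steps, Python scripts to look and compute and a tool call to move; the robot and the scene stay as the last step left them, time stands still between calls to the robot, and variables do not carry over. Pictures are saved under pics/ and viewed, about 8 in all and at most 12, crops included, and the job is handed in when it is done.

Besides the shell and the picture viewer there is one more tool, called after "Request:" as a command line: name --argument value ..., lists and objects as JSON in quotes. arm_command: Moves the arm, as the interface text tells. Its arguments: {"type":"object","properties":{"plan":{"type":"array","items":{"type":"object","properties":{"tx":{"type":"number"},"ty":{"type":"number"},"tz":{"type":"number"},"rx":{"type":"number"},"ry":{"type":"number"},"rz":{"type":"number"},"claw":{"type":"number"}}}},"newtons":{"type":"number"}},"required":["plan"]}

```bash
mkdir -p pics; python3 - <<'E'
from plant import *
import cv2,numpy as np
s=observe();print(s)
for n in("scene","side"):
    c=camera(n);cv2.imwrite(f"pics/{n}0.png",c["frame"][:,:,::-1]);print(n,c["intrinsics"],c["dist_coeffs"],c["xyz"],c["rotation"])
a=cv2.imread("pics/scene0.png");b=cv2.imread("pics/side0.png")
E
```

```text
{'t': 0.0, 'q': array([ 1.16749453,  0.61593555, -0.012613  ,  1.42492119,  0.00811179,
        1.10340602, -0.04037875]), 'joint_velocities': array([-1.84019108e-04,  2.58880490e-04,  1.04800905e-03,  8.51699952e-05,
       -6.51644485e-04,  2.85032123e-04, -1.61761275e-03]), 'joint_torque': array([-1.08781073e-04, -4.69226325e+01,  2.59242011e-01, -1.71037316e+01,
        9.99894168e-03,  9.51972470e-03, -9.61032427e-07]), 'ee_pos': array([ 0.2388841 , -0.60367611,  0.23012018]), 'eef_rot': array([-1.28160292e-03,  9.82295666e-01,  1.87332617e-01, -2.70498935e-04]), 'contact_force': array([0.35421162, 0.00173093, 0.17481087]), 'wrist_torque': array([0.01085537, 0.00914719, 0.00506326]), 'opening': 1.0026468576706589}
scene [[392.98402998   0.         251.33669247]
 [  0.         392.98402998 196.28426053]
 [  0.           0.           1.        ]] [-0.0054794  0.         0.         0.         0.       ] [ 1.04846923 -0.72643315  0.95402718] [0.87110368 0.37949171 0.13220215 0.2822889 ]
side [[400.86756249   0.         250.80411845]
 [  0.         400.86756249 190.37171392]
 [  0.           0.           1.        ]] [-0.0676517  0.         0.         0.         0.       ] [ 0.10946861 -1.02280718  1.14780304] [ 0.89945589  0.39251456 -0.0665707  -0.18022144]
```

View pics/scene0.png

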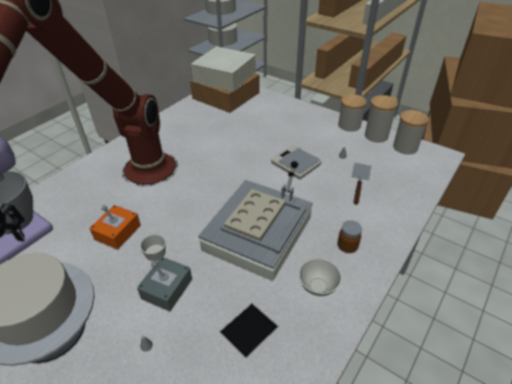

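View pics/side0.png

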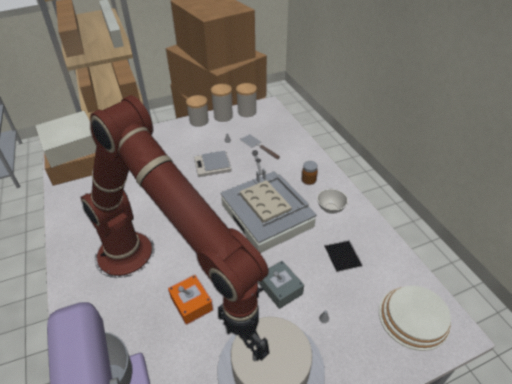

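The scene view shows the vibrating table at (258,228), with the mould at (256,214) and the clamp knob at (293,165). The candidates for the box are grey at (165,283) in scene and (281,284) in side, and an orange look-alike at (115,226) and (190,298). I choose the grey one. The next step is a close crop of each.

```bash
cat > h.py <<'E'
from plant import *
import cv2,numpy as np
from scipy.spatial.transform import Rotation as R
def Rq(q): return R.from_quat([q[1],q[2],q[3],q[0]]).as_matrix()
def ray(c,uv):
    p=cv2.undistortPoints(np.array([[uv]],float),np.array(c["intrinsics"]),np.array(c["dist_coeffs"]))[0,0]
    d=Rq(c["rotation"])@np.array([p[0],-p[1],-1]);return np.array(c["xyz"]),d/np.linalg.norm(d)
def plane(c,uv,z):
    o,d=ray(c,uv);return o+d*(z-o[2])/d[2]
def tri(c1,u1,c2,u2):
    o,d=ray(c1,u1);p,e=ray(c2,u2)
    s=np.linalg.lstsq(np.c_[d,-e],p-o,rcond=None)[0]
    a,b=o+s[0]*d,p+s[1]*e;return (a+b)/2,np.linalg.norm(a-b)
def proj(c,P):
    v=(np.atleast_2d(P)-c["xyz"])@Rq(c["rotation"])
    v=v*[1,-1,-1];return cv2.projectPoints(v,np.zeros(3),np.zeros(3),np.array(c["intrinsics"]),np.array(c["dist_coeffs"]))[0][:,0]
E
python3 - <<'E'
import cv2,numpy as np
a=cv2.imread("pics/scene0.png");b=cv2.imread("pics/side0.png")
def crop(im,x,y,w,h,W,H): return cv2.resize(im[y:y+h,x:x+w],(W,H),interpolation=cv2.INTER_CUBIC)
m=np.vstack([np.hstack([crop(a,195,150,125,125,400,400),crop(b,215,145,125,125,400,400)]),
 np.hstack([crop(a,130,250,80,40*80//80+20,266,200),crop(b,250,255,80,60,266,200),np.zeros((200,268,3),np.uint8)])])
cv2.imwrite("pics/m.png",m)
E
```

```text
(no output)
```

View pics/m.png

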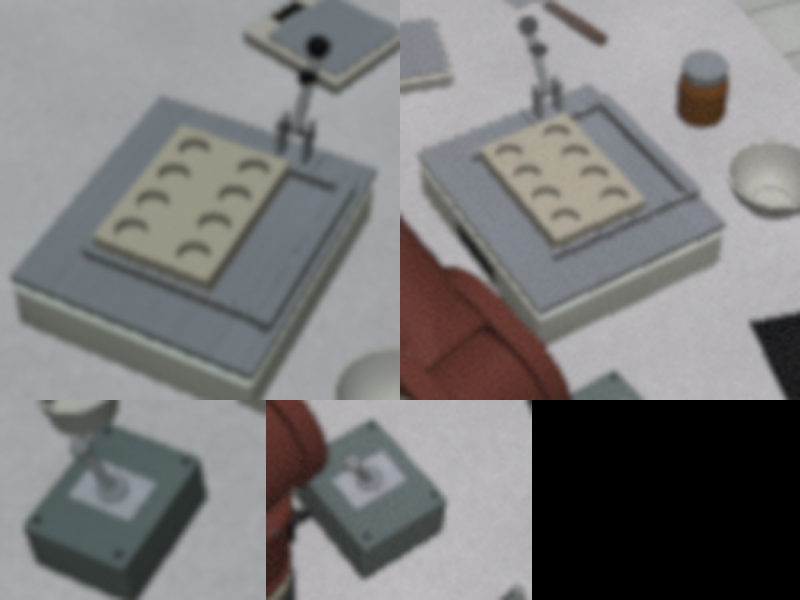

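```bash
python3 - <<'E'
from h import *
A=camera("scene");B=camera("side")
def px(uv,s,x,y): return ((uv[0]+.5)/s-.5+x,(uv[1]+.5)/s-.5+y)
f=lambda uv:px(uv,3.2,195,150); g=lambda uv:px(uv,3.2,215,145)
f2=lambda uv:px(uv,3.325,130,250); g2=lambda uv:px(uv,3.325,250,255)
D={'FR':((12,280),(140,310)),'FL':((160,97),(20,157)),'BL':((376,172),(194,85)),'BR':((250,378),(324,222)),'knob':((318,47),(128,26)),
'mFL':((183,125),(80,147)),'mBL':((288,160),(165,112)),'mBR':((205,285),(245,200)),'mFR':((95,243),(160,243))}
for k,(a,b) in D.items():
    z=.104 if k[0]=='m' else .08
    P,e=tri(A,f(a),B,g(b));print(k,P.round(4),round(e,4),plane(A,f(a),z)[:2].round(4),plane(B,g(b),z)[:2].round(4))
T={'base':((113,90),(106,78)),'tip':((78,47),(86,62)),'c1':((108,28),(106,20)),'c2':((203,62),(179,100)),'c3':((130,160),(99,150))}
for k,(a,b) in T.items():
    P,e=tri(A,f2(a),B,g2(b));print(k,P.round(4),round(e,4),plane(A,f2(a),.06)[:2].round(4),plane(B,g2(b),.06)[:2].round(4))
E
```

```text
FR [ 0.4474 -0.1993  0.0726] 0.0001 [ 0.4525 -0.2038] [ 0.445 -0.205]
FL [0.406  0.0824 0.0758] 0.0084 [0.4066 0.0843] [0.4044 0.0721]
BL [0.6544 0.1142 0.0792] 0.0044 [0.6539 0.1165] [0.6534 0.1102]
BR [ 0.6916 -0.1647  0.0747] 0.0006 [ 0.6938 -0.1684] [ 0.6888 -0.1686]
knob [0.5703 0.128  0.1911] 0.0042 [0.4994 0.2561] [0.6231 0.258 ]
mFL [0.47   0.0393 0.1025] 0.0034 [0.47   0.0403] [0.4692 0.0354]
mBL [0.5872 0.0541 0.1054] 0.0041 [0.5855 0.0582] [0.5873 0.0525]
mBR [ 0.6117 -0.1193  0.1005] 0.0007 [ 0.6136 -0.1222] [ 0.6101 -0.1218]
mFR [ 0.4974 -0.1367  0.0973] 0.0031 [ 0.5009 -0.1395] [ 0.4948 -0.1443]
base [ 0.4599 -0.3587  0.0619] 0.003 [ 0.458  -0.3563] [ 0.4606 -0.3593]
tip [ 0.4358 -0.3635  0.1071] 0.0017 [ 0.4012 -0.3423] [ 0.4505 -0.3347]
c1 [ 0.463  -0.3486  0.1379] 0.0004 [ 0.4073 -0.3128] [ 0.4903 -0.2963]
c2 [ 0.519  -0.3502  0.0614] 0.1049 [ 0.4993 -0.2914] [ 0.5139 -0.4095]
c3 [ 0.4528 -0.3603 -0.0536] 0.0119 [ 0.5177 -0.396 ] [ 0.4206 -0.429 ]
```

The measurements agree with the description:
- **Table:** centre about (0.550,-0.045), yaw about 0.145.
- **Knob:** measured at z 0.191, and it should be 0.192.
- **Mould:** about 53 mm short of home.
- **Grey box:** centre (0.460,-0.359), yaw about 0.2, toggle tip at z 0.107 leaning toward the robot (off).

I'm moving now.

Request:
arm_command --plan '[{"tx": 0.04,"ty": -0.043,"rz": 0.046,"claw": 0},{"tx": 0.08,"ty": -0.086,"rz": 0.092,"claw": 0},{"tx": 0.12,"ty": -0.129,"rz": 0.138,"claw": 0},{"tx": 0.16,"ty": -0.171,"rz": 0.184,"claw": 0},{"tx": 0.199,"ty": -0.214,"rz": 0.232,"claw": 0}]'

```text
schema error: expected keys tx, ty, tz, rx, ry, rz, claw
```

```bash
cat > go.py <<'E'
# print the tool-frame shift and turn to a tool-down goal: x y z yaw (world)
import sys;from h import *
def goto(x,y,z,yaw):
    s=observe();M=Rq(s["eef_rot"]);T=np.array([[np.cos(yaw),np.sin(yaw),0],[np.sin(yaw),-np.cos(yaw),0],[0,0,-1]])
    print("at",s["ee_pos"].round(4),"F",s["contact_force"].round(1),"open",round(s["opening"],2),"t",s["t"])
    print("shift",(M.T@(np.array([x,y,z])-s["ee_pos"])).round(4),"turn",R.from_matrix(M.T@T).as_rotvec().round(3))
C=np.array([.550,-.045]);Y=.145
def sh(x,y): return C+x*np.array([np.cos(Y),np.sin(Y)])+y*np.array([-np.sin(Y),np.cos(Y)])
BC=np.array([.460,-.359]);BY=.2
def bx(x,y): return BC+x*np.array([np.cos(BY),np.sin(BY)])+y*np.array([-np.sin(BY),np.cos(BY)])
if __name__=="__main__":
    k,x,y,z=sys.argv[1],*map(float,sys.argv[2:5])
    p=sh(x,y) if k=="s" else bx(x,y);print(p);goto(*p,z,Y if k=="s" else BY)
E
python3 go.py s -.1 0 .22
```

```text
[ 0.45104941 -0.05944924]
at [ 0.239  -0.604   0.2306] F [-0.7 -0.7  0.3] open 1.0 t 0.2
shift [ 0.3975 -0.4283  0.0113] turn [-0.002  0.     0.232]
```

All keys are required in every row.

Request:
arm_command --plan '[{"tx": 0.04,"ty": -0.043,"tz": 0,"rx": 0,"ry": 0,"rz": 0.046,"claw": 0},{"tx": 0.08,"ty": -0.086,"tz": 0,"rx": 0,"ry": 0,"rz": 0.092,"claw": 0},{"tx": 0.12,"ty": -0.129,"tz": 0,"rx": 0,"ry": 0,"rz": 0.138,"claw": 0},{"tx": 0.16,"ty": -0.171,"tz": 0,"rx": 0,"ry": 0,"rz": 0.184,"claw": 0},{"tx": 0.199,"ty": -0.214,"tz": 0,"rx": 0,"ry": 0,"rz": 0.232,"claw": 0}]'

```text
t: 0.82
ee_pos: [0.346, -0.3299, 0.231]
eef_rot: [-0.001, 0.997, 0.072, 0.0]
contact_force: [1.1, -0.3, 0.1]
opening: 0.499
```

```bash
python3 go.py s -.105 0 .2
```

```text
[ 0.44610188 -0.06017171]
at [ 0.346  -0.3299  0.231 ] F [ 1.1 -0.3  0.1] open 0.5 t 0.825
shift [ 0.1376 -0.2526  0.0314] turn [-0.001 -0.    -0.002]
```

Request:
arm_command --plan '[{"tx": 0.028,"ty": -0.05,"tz": 0,"rx": 0,"ry": 0,"rz": 0,"claw": 0},{"tx": 0.055,"ty": -0.101,"tz": 0,"rx": 0,"ry": 0,"rz": 0,"claw": 0},{"tx": 0.083,"ty": -0.152,"tz": 0.01,"rx": 0,"ry": 0,"rz": 0,"claw": 0},{"tx": 0.11,"ty": -0.202,"tz": 0.02,"rx": 0,"ry": 0,"rz": 0,"claw": 0},{"tx": 0.138,"ty": -0.252,"tz": 0.031,"rx": 0,"ry": 0,"rz": 0,"claw": 0}]'

```text
t: 1.45
ee_pos: [0.4472, -0.0591, 0.2004]
eef_rot: [-0.0, 0.997, 0.071, 0.001]
contact_force: [1.3, -0.7, -0.8]
opening: 0.501
```

```bash
python3 go.py s -.105 0 .09
```

```text
[ 0.44610188 -0.06017171]
at [ 0.4472 -0.0591  0.2004] F [ 1.3 -0.7 -0.8] open 0.5 t 1.45
shift [-0.0014  0.001   0.1104] turn [-0.001 -0.001 -0.002]
```

Request:
arm_command --plan '[{"tx": -0.001,"ty": 0.001,"tz": 0.04,"rx": 0,"ry": 0,"rz": 0,"claw": 0},{"tx": -0.001,"ty": 0.001,"tz": 0.075,"rx": 0,"ry": 0,"rz": 0,"claw": 0},{"tx": -0.001,"ty": 0.001,"tz": 0.1,"rx": 0,"ry": 0,"rz": 0,"claw": 0},{"tx": -0.001,"ty": 0.001,"tz": 0.11,"rx": 0,"ry": 0,"rz": 0,"claw": 0},{"tx": -0.001,"ty": 0.001,"tz": 0.11,"rx": 0,"ry": 0,"rz": 0,"claw": 0}]'

```text
t: 2.08
ee_pos: [0.4464, -0.0602, 0.0902]
eef_rot: [-0.001, 0.997, 0.071, 0.0]
contact_force: [0.7, -0.9, 0.1]
opening: 0.5
```

```bash
python3 go.py s -.105 0 .09; python3 - <<'E'
from h import *
a=[camera(n)["frame"][:,:,::-1] for n in("scene","side","wrist")]
r=lambda im:cv2.resize(im,(400,300),interpolation=cv2.INTER_CUBIC)
cv2.imwrite("pics/p1.png",np.vstack([np.hstack([r(a[0][140:290,180:380]),r(a[1][130:280,190:390])]),np.hstack([r(a[2]),np.zeros((300,400,3),np.uint8)])]))
E
```

```text
[ 0.44610188 -0.06017171]
at [ 0.4464 -0.0602  0.0902] F [ 0.7 -0.9  0.1] open 0.5 t 2.075
shift [-0.0003 -0.      0.0002] turn [-0.001 -0.001 -0.002]
```

View pics/p1.png

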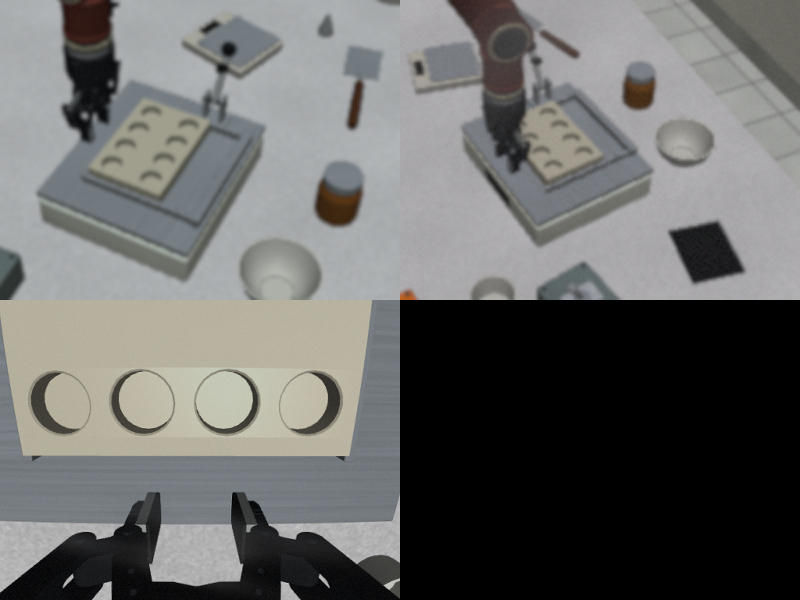

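The wrist view shows the mould's front edge square to the tool (row 456), with the fingers centred on it (column about 195 against 187). The mould can now be pushed gently.

Request:
arm_command --plan '[{"tx": 0.01,"ty": 0,"tz": 0.004,"rx": 0,"ry": 0,"rz": 0,"claw": 0},{"tx": 0.022,"ty": 0,"tz": 0.004,"rx": 0,"ry": 0,"rz": 0,"claw": 0},{"tx": 0.032,"ty": 0,"tz": 0.004,"rx": 0,"ry": 0,"rz": 0,"claw": 0},{"tx": 0.042,"ty": 0,"tz": 0.004,"rx": 0,"ry": 0,"rz": 0,"claw": 0},{"tx": 0.052,"ty": 0,"tz": 0.004,"rx": 0,"ry": 0,"rz": 0,"claw": 0}]'

```text
t: 2.85
ee_pos: [0.4986, -0.0528, 0.0871]
eef_rot: [-0.0, 0.997, 0.071, 0.001]
contact_force: [-2.1, -0.2, -1.4]
opening: 0.5
```

Request:
arm_command --plan '[{"tx": 0.005,"ty": 0,"tz": 0,"rx": 0,"ry": 0,"rz": 0,"claw": 0},{"tx": 0.01,"ty": 0,"tz": 0,"rx": 0,"ry": 0,"rz": 0,"claw": 0},{"tx": 0.014,"ty": 0,"tz": 0,"rx": 0,"ry": 0,"rz": 0,"claw": 0},{"tx": 0.018,"ty": 0,"tz": 0,"rx": 0,"ry": 0,"rz": 0,"claw": 0}]'

```text
t: 3.35
ee_pos: [0.5169, -0.0501, 0.087]
eef_rot: [-0.0, 0.997, 0.071, 0.001]
contact_force: [-2.2, -1.0, -0.4]
opening: 0.5
```

```bash
python3 go.py s -.026 0 .086
```

```text
[ 0.52427285 -0.0487568 ]
at [ 0.5169 -0.0501  0.087 ] F [-2.2 -1.  -0.4] open 0.5 t 3.35
shift [ 0.0075 -0.0003  0.001 ] turn [-0.001 -0.002 -0.002]
```

Request:
arm_command --plan '[{"tx": 0.003,"ty": 0,"tz": 0,"rx": 0,"ry": 0,"rz": 0,"claw": 0},{"tx": 0.005,"ty": 0,"tz": 0,"rx": 0,"ry": 0,"rz": 0,"claw": 0}]'

```text
t: 3.6
ee_pos: [0.522, -0.0494, 0.087]
eef_rot: [-0.0, 0.997, 0.071, 0.001]
contact_force: [-3.4, -1.1, 0.3]
opening: 0.501
```

Request:
arm_command --plan '[{"tx": 0.003,"ty": 0,"tz": 0,"rx": 0,"ry": 0,"rz": 0,"claw": 0},{"tx": 0.003,"ty": 0,"tz": 0,"rx": 0,"ry": 0,"rz": 0,"claw": 0}]'

```text
t: 3.85
ee_pos: [0.5238, -0.0491, 0.0869]
eef_rot: [-0.0, 0.997, 0.071, -0.0]
contact_force: [-4.8, -0.2, 1.9]
opening: 0.506
```

Request:
arm_command --plan '[{"tx": 0.002,"ty": 0,"tz": 0,"rx": 0,"ry": 0,"rz": 0,"claw": 0},{"tx": 0.002,"ty": 0,"tz": 0,"rx": 0,"ry": 0,"rz": 0,"claw": 0}]'

```text
t: 4.1
ee_pos: [0.5237, -0.0491, 0.0869]
eef_rot: [-0.0, 0.997, 0.071, -0.003]
contact_force: [-6.9, -0.6, 4.3]
opening: 0.504
```

It stalled where the home pose predicts (0.5243), and the force is rising. One firm press, then back off and look.

Request:
arm_command --plan '[{"tx": 0.004,"ty": 0,"tz": 0,"rx": 0,"ry": 0,"rz": 0,"claw": 0},{"tx": 0.004,"ty": 0,"tz": 0,"rx": 0,"ry": 0,"rz": 0,"claw": 0}]'

```text
t: 4.35
ee_pos: [0.5237, -0.0491, 0.0868]
eef_rot: [-0.0, 0.997, 0.071, -0.007]
contact_force: [-9.7, -0.5, 6.2]
opening: 0.502
```

Request:
arm_command --plan '[{"tx": -0.01,"ty": 0,"tz": 0,"rx": 0,"ry": 0,"rz": 0,"claw": 0},{"tx": -0.04,"ty": 0,"tz": 0,"rx": 0,"ry": 0,"rz": 0,"claw": 0},{"tx": -0.04,"ty": 0,"tz": -0.05,"rx": 0,"ry": 0,"rz": 0,"claw": 1},{"tx": -0.04,"ty": 0,"tz": -0.1,"rx": 0,"ry": 0,"rz": 0,"claw": 1},{"tx": -0.04,"ty": 0,"tz": -0.16,"rx": 0,"ry": 0,"rz": 0,"claw": 1}]'

```text
t: 4.97
ee_pos: [0.4874, -0.0545, 0.2492]
eef_rot: [-0.0, 0.997, 0.071, -0.005]
contact_force: [1.3, -0.3, -0.5]
opening: 0.001
```

```bash
python3 go.py s .045 .23 .25; python3 - <<'E'
from h import *
a=[camera(n)["frame"][:,:,::-1] for n in("scene","side","wrist")]
r=lambda im:cv2.resize(im,(400,300),interpolation=cv2.INTER_CUBIC)
cv2.imwrite("pics/p2.png",np.vstack([np.hstack([r(a[0][165:285,190:350]),r(a[1][140:260,200:360])]),np.hstack([r(a[2]),r(a[2])])]))
E
```

```text
[0.56129451 0.18908852]
at [ 0.4874 -0.0545  0.2492] F [ 1.3 -0.3 -0.5] open 0.0 t 4.975
shift [ 0.1076 -0.2307 -0.0015] turn [-0.002  0.011 -0.003]
```

View pics/p2.png

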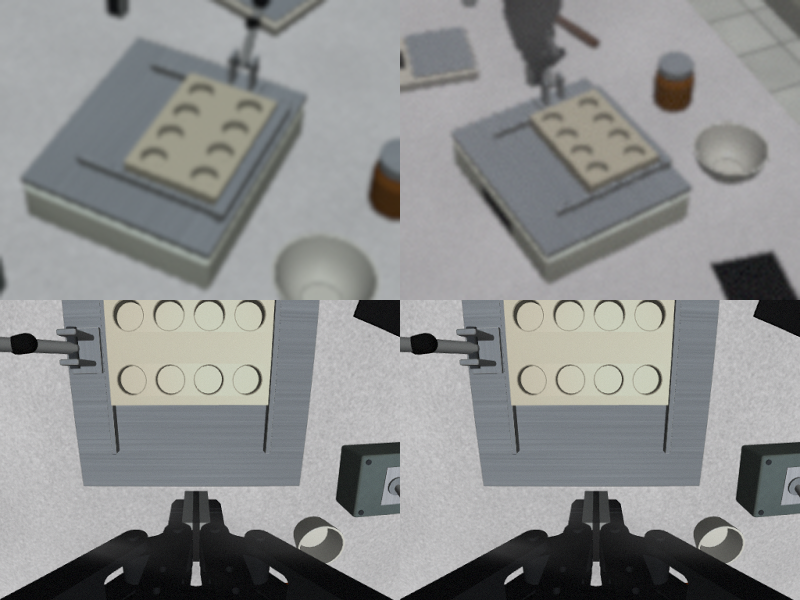

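The mould is seated against the stop and square. In the wrist view the hinge (row 345) lines up with the gap between the cavity rows (row 348). The fingers are shut and I go over the clamp to its outer side.

Request:
arm_command --plan '[{"tx": 0.022,"ty": -0.046,"tz": -0.003,"rx": 0,"ry": 0.002,"rz": 0,"claw": 1},{"tx": 0.044,"ty": -0.09,"tz": -0.005,"rx": 0,"ry": 0.004,"rz": 0,"claw": 1},{"tx": 0.066,"ty": -0.135,"tz": -0.005,"rx": 0,"ry": 0.006,"rz": 0,"claw": 1},{"tx": 0.088,"ty": -0.18,"tz": -0.003,"rx": 0,"ry": 0.01,"rz": 0,"claw": 1},{"tx": 0.108,"ty": -0.22,"tz": 0,"rx": 0,"ry": 0.011,"rz": 0,"claw": 1}]'

```text
t: 5.75
ee_pos: [0.5663, 0.1807, 0.2496]
eef_rot: [-0.0, 0.997, 0.071, 0.005]
contact_force: [-0.0, 0.5, 0.5]
opening: -0.002
```

```bash
python3 go.py s .045 .22 .18
```

```text
[0.56273943 0.17919346]
at [0.5663 0.1807 0.2496] F [-0.   0.5  0.5] open -0.0 t 5.75
shift [-0.0044  0.001   0.0695] turn [-0.    -0.01  -0.002]
```

Request:
arm_command --plan '[{"tx": -0.004,"ty": 0,"tz": 0.025,"rx": 0,"ry": -0.01,"rz": 0,"claw": 1},{"tx": -0.004,"ty": 0,"tz": 0.05,"rx": 0,"ry": -0.01,"rz": 0,"claw": 1},{"tx": -0.004,"ty": 0,"tz": 0.07,"rx": 0,"ry": -0.01,"rz": 0,"claw": 1},{"tx": -0.004,"ty": 0.005,"tz": 0.07,"rx": 0,"ry": -0.01,"rz": 0,"claw": 1},{"tx": -0.004,"ty": 0.015,"tz": 0.07,"rx": 0,"ry": -0.01,"rz": 0,"claw": 1}]'

```text
t: 6.38
ee_pos: [0.5656, 0.1655, 0.1797]
eef_rot: [-0.0, 0.997, 0.072, 0.0]
contact_force: [0.3, 0.4, 0.1]
opening: -0.001
```

Request:
arm_command --plan '[{"tx": 0,"ty": 0.012,"tz": 0,"rx": 0,"ry": 0,"rz": 0,"claw": 1},{"tx": 0,"ty": 0.024,"tz": 0,"rx": 0,"ry": 0,"rz": 0,"claw": 1},{"tx": 0,"ty": 0.036,"tz": 0,"rx": 0,"ry": 0,"rz": 0,"claw": 1},{"tx": 0,"ty": 0.048,"tz": 0,"rx": 0,"ry": 0,"rz": 0,"claw": 1}]'

```text
t: 6.88
ee_pos: [0.5726, 0.1162, 0.1797]
eef_rot: [0.0, 0.997, 0.071, 0.0]
contact_force: [0.1, 0.1, 0.3]
opening: 0.001
```

```bash
python3 go.py s .045 .12 .18;python3 - <<'E'
from h import *
a=[camera(n)["frame"][:,:,::-1] for n in("scene","side")]
r=lambda im:cv2.resize(im,(400,300),interpolation=cv2.INTER_CUBIC)
cv2.imwrite("pics/p3.png",np.hstack([r(a[0][130:250,220:380]),r(a[1][120:240,200:360])]))
E
```

```text
[0.57718867 0.08024287]
at [0.5726 0.1162 0.1797] F [0.1 0.1 0.3] open 0.0 t 6.875
shift [-0.0006  0.0362 -0.0003] turn [ 0.001 -0.001 -0.002]
```

View pics/p3.png

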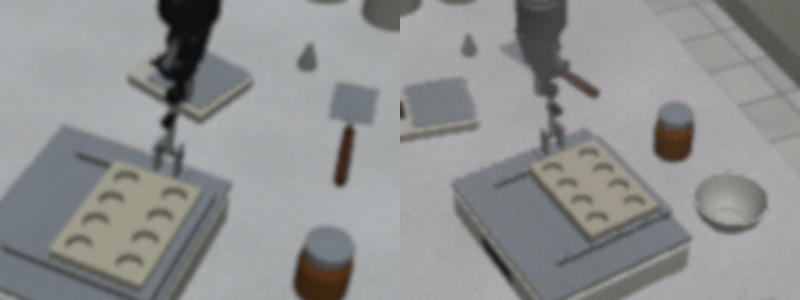

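The lever is being carried inward: its rubber foot moved from (291,174) to (285,180) in the scene view, and the knob sits at the fingertip. I keep pushing past centre.

Request:
arm_command --plan '[{"tx": 0,"ty": 0.012,"tz": 0,"rx": 0,"ry": 0,"rz": 0,"claw": 1},{"tx": 0,"ty": 0.024,"tz": 0,"rx": 0,"ry": 0,"rz": 0,"claw": 1},{"tx": 0,"ty": 0.036,"tz": 0,"rx": 0,"ry": 0,"rz": 0,"claw": 1},{"tx": 0,"ty": 0.036,"tz": 0,"rx": 0,"ry": 0,"rz": 0,"claw": 1}]'

```text
t: 7.48
ee_pos: [0.5779, 0.0761, 0.1792]
eef_rot: [0.002, 0.998, 0.068, -0.0]
contact_force: [-0.1, 0.0, 0.5]
opening: -0.002
```

```bash
python3 go.py s .045 .18 .25;python3 - <<'E'
from h import *
a=[camera(n)["frame"][:,:,::-1] for n in("scene","side","wrist")]
r=lambda im:cv2.resize(im,(400,300),interpolation=cv2.INTER_CUBIC)
cv2.imwrite("pics/p4.png",np.vstack([np.hstack([r(a[0][130:250,200:360]),r(a[1][120:240,200:360])]),np.hstack([r(a[2]),r(a[2])])]))
E
```

```text
[0.56851913 0.13961322]
at [0.5779 0.0761 0.1792] F [-0.1  0.   0.5] open -0.0 t 7.475
shift [-0.0007 -0.0639 -0.0711] turn [ 0.004  0.001 -0.009]
```

View pics/p4.png

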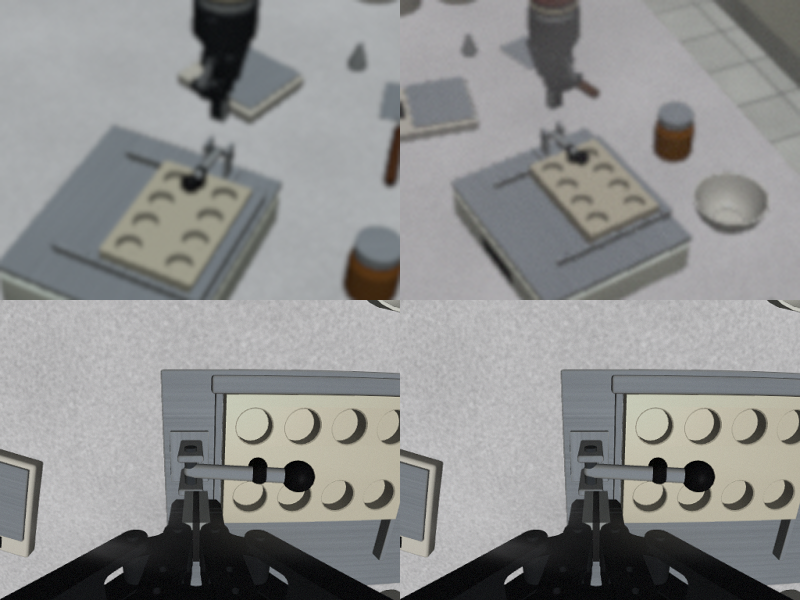

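The clamp has snapped down across the mould between the cavity rows, with the knob at wrist pixel (300,475). I lift off, check the knob height and head for the toggle's near side.

Request:
arm_command --plan '[{"tx": 0,"ty": -0.01,"tz": -0.04,"rx": 0,"ry": 0,"rz": 0,"claw": 1},{"tx": -0.015,"ty": 0.02,"tz": -0.06,"rx": 0,"ry": 0,"rz": 0,"claw": 1},{"tx": -0.04,"ty": 0.065,"tz": -0.06,"rx": 0,"ry": 0,"rz": 0,"claw": 1},{"tx": -0.07,"ty": 0.115,"tz": -0.06,"rx": 0,"ry": 0,"rz": 0,"claw": 1},{"tx": -0.1,"ty": 0.165,"tz": -0.06,"rx": 0,"ry": 0,"rz": -0.03,"claw": 1}]'

```text
t: 8.25
ee_pos: [0.5011, -0.099, 0.24]
eef_rot: [0.001, 0.996, 0.086, 0.0]
contact_force: [0.8, 0.1, -0.4]
opening: 0.001
```

```bash
python3 go.py b -.065 0 .2; python3 - <<'E'
from h import *
from go import *
P,e=tri(camera("scene"),(276.8,202.8),camera("side"),(270.8,182.4));d=P[:2]-C
print("knob",P,e,d@[np.cos(Y),np.sin(Y)],d@[-np.sin(Y),np.cos(Y)])
E
```

```text
[ 0.39629567 -0.37191351]
at [ 0.5011 -0.099   0.24  ] F [ 0.8  0.1 -0.4] open 0.0 t 8.25
shift [-0.1502  0.2507  0.0405] turn [ 0.002 -0.    -0.027]
knob [0.58676959 0.00945331 0.1269911 ] 0.0027610803588681 0.04425181317362248 0.04856894791851018
```

Request:
arm_command --plan '[{"tx": -0.03,"ty": 0.05,"tz": 0,"rx": 0,"ry": 0,"rz": -0.005,"claw": 1},{"tx": -0.06,"ty": 0.1,"tz": 0,"rx": 0,"ry": 0,"rz": -0.01,"claw": 1},{"tx": -0.09,"ty": 0.15,"tz": 0.01,"rx": 0,"ry": 0,"rz": -0.017,"claw": 1},{"tx": -0.12,"ty": 0.2,"tz": 0.025,"rx": 0,"ry": 0,"rz": -0.025,"claw": 1},{"tx": -0.15,"ty": 0.25,"tz": 0.04,"rx": 0,"ry": 0,"rz": -0.027,"claw": 1}]'

```text
t: 8.98
ee_pos: [0.3902, -0.3778, 0.202]
eef_rot: [0.004, 0.996, 0.094, -0.001]
contact_force: [0.6, -0.2, 1.5]
opening: -0.001
```

```bash
python3 go.py b -.065 0 .095; python3 - <<'E'
from h import *
a=[camera(n)["frame"][:,:,::-1] for n in("scene","side","wrist")]
r=lambda im:cv2.resize(im,(400,300),interpolation=cv2.INTER_CUBIC)
cv2.imwrite("pics/p5.png",np.vstack([np.hstack([r(a[0][165:285,190:350]),r(a[1][140:260,200:360])]),np.hstack([r(a[2]),r(a[0][225:321,100:228])])]))
E
```

```text
[ 0.39629567 -0.37191351]
at [ 0.3902 -0.3778  0.202 ] F [ 0.6 -0.2  1.5] open -0.0 t 8.975
shift [ 0.0074 -0.0054  0.107 ] turn [ 0.007  0.003 -0.013]
```

View pics/p5.png

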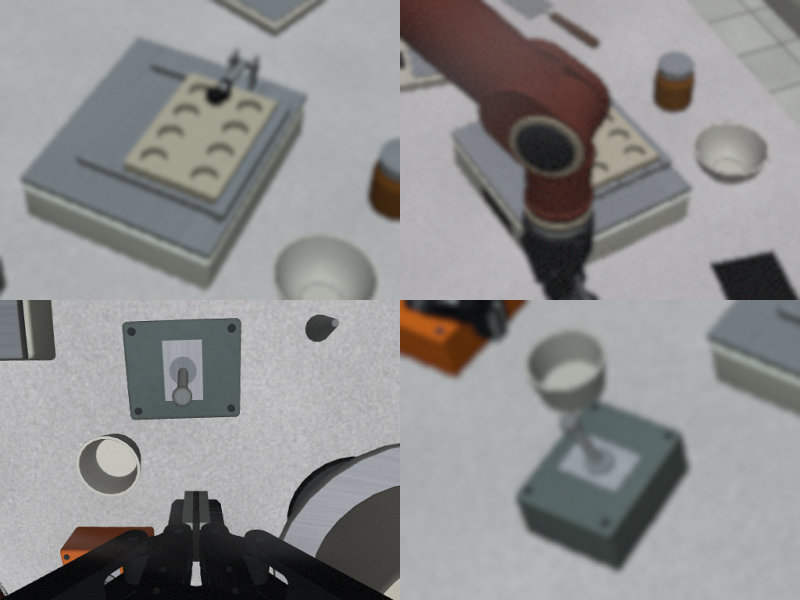

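The wrist view shows the clamp still down in the scene inset, the toggle tip at (182,395) leaning toward the robot, and a cake stand close on the right. I check the tip by casting a ray from the wrist camera, and check the cake's clearance.

```bash
python3 - <<'E'
from h import *
w=camera("wrist");k=512/400
print("tip",plane(w,(182*k,(395-300)*k),.105),"base",plane(w,(183*k,(369-300)*k),.062))
for u in((123,322),(240,319),(238,415),(134,418)): print(plane(w,(u[0]*k,(u[1]-300)*k),.06)[:2])
for z in(.05,.1,.15): print(z,plane(w,(330*k,220*k),z)[:2],plane(w,(350*k,165*k),z)[:2])
a=camera("scene");b=camera("side")
# cake top rim extreme points: left/right/near in scene; from first pictures
print("cake top centre",tri(a,(34,286),b,(272,352)))
print("rim right scene",[plane(a,(72,290),z)[:2].round(3) for z in(.08,.12,.16)],"stand rim",[plane(a,(94,298),z)[:2].round(3) for z in(.0,.03,.08)])
s=observe();print(s["ee_pos"])
E
```

```text
tip [ 0.44044744 -0.35895125  0.105     ] base [ 0.46249964 -0.35443045  0.062     ]
[ 0.49716779 -0.28785444]
[ 0.52027335 -0.40194491]
[ 0.4258557  -0.42101286]
[ 0.40271527 -0.3101774 ]
0.05 [ 0.3118853  -0.57506772] [ 0.39015136 -0.57361245]
0.1 [ 0.33773689 -0.53933898] [ 0.40265284 -0.53813194]
0.15 [ 0.36358848 -0.50361024] [ 0.41515431 -0.50265143]
cake top centre (array([ 0.30635843, -0.61155371,  0.17501106]), np.float64(0.016552267936988444))
rim right scene [array([ 0.305, -0.536]), array([ 0.339, -0.545]), array([ 0.373, -0.554])] stand rim [array([ 0.311, -0.498]), array([ 0.334, -0.505]), array([ 0.373, -0.517])]
[ 0.39129107 -0.37515652  0.20227481]
```

```bash
sed -i 's/BC=.*;BY=.2/BC=np.array([.461,-.3565]);BY=.205/' go.py; python3 go.py b -.062 0 .096
```

```text
[ 0.40029822 -0.36912116]
at [ 0.3913 -0.3752  0.2023] F [ 0.1 -0.1  0.6] open -0.0 t 9.275
shift [ 0.0103 -0.0049  0.1062] turn [ 0.006  0.003 -0.016]
```

Request:
arm_command --plan '[{"tx": 0.005,"ty": -0.005,"tz": 0.04,"rx": 0.006,"ry": 0.003,"rz": -0.016,"claw": 1},{"tx": 0.01,"ty": -0.005,"tz": 0.075,"rx": 0.006,"ry": 0.003,"rz": -0.016,"claw": 1},{"tx": 0.01,"ty": -0.005,"tz": 0.1,"rx": 0.006,"ry": 0.003,"rz": -0.016,"claw": 1},{"tx": 0.01,"ty": -0.005,"tz": 0.106,"rx": 0.006,"ry": 0.003,"rz": -0.016,"claw": 1},{"tx": 0.01,"ty": -0.005,"tz": 0.106,"rx": 0.006,"ry": 0.003,"rz": -0.016,"claw": 1}]'

```text
t: 9.9
ee_pos: [0.4012, -0.3682, 0.0968]
eef_rot: [-0.0, 0.995, 0.103, 0.001]
contact_force: [-0.9, -0.3, 0.9]
opening: 0.003
```

```bash
python3 go.py b -.002 0 .096
```

```text
[ 0.45904188 -0.35690713]
at [ 0.4012 -0.3682  0.0968] F [-0.9 -0.3  0.9] open 0.0 t 9.9
shift [0.0589 0.0008 0.0009] turn [ 0.    -0.001  0.002]
```

Request:
arm_command --plan '[{"tx": 0.012,"ty": 0,"tz": 0,"rx": 0,"ry": 0,"rz": 0,"claw": 1},{"tx": 0.024,"ty": 0,"tz": 0,"rx": 0,"ry": 0,"rz": 0,"claw": 1},{"tx": 0.036,"ty": 0,"tz": 0,"rx": 0,"ry": 0,"rz": 0,"claw": 1},{"tx": 0.048,"ty": 0,"tz": 0,"rx": 0,"ry": 0,"rz": 0,"claw": 1},{"tx": 0.058,"ty": 0,"tz": 0,"rx": 0,"ry": 0,"rz": 0,"claw": 1}]'

```text
t: 10.52
ee_pos: [0.4593, -0.3557, 0.0968]
eef_rot: [-0.0, 0.995, 0.104, 0.001]
contact_force: [0.4, 0.7, 0.5]
opening: 0.0
```

Request:
arm_command --plan '[{"tx": 0,"ty": 0,"tz": 0,"rx": 0,"ry": 0,"rz": 0,"claw": 1},{"tx": -0.025,"ty": 0,"tz": 0,"rx": 0,"ry": 0,"rz": 0,"claw": 1},{"tx": -0.055,"ty": 0,"tz": -0.01,"rx": 0,"ry": 0,"rz": 0,"claw": 1},{"tx": -0.065,"ty": 0,"tz": -0.06,"rx": 0,"ry": 0,"rz": 0,"claw": 1},{"tx": -0.065,"ty": 0,"tz": -0.12,"rx": 0,"ry": 0,"rz": 0,"claw": 1}]'

```text
t: 11.15
ee_pos: [0.3934, -0.3692, 0.217]
eef_rot: [-0.001, 0.995, 0.102, -0.0]
contact_force: [1.3, -0.6, 0.2]
opening: -0.005
```

```bash
python3 go.py s -.1 -.03 .26; python3 - <<'E'
from h import *
a=[camera(n)["frame"][:,:,::-1] for n in("scene","side","wrist")]
r=lambda im:cv2.resize(im,(400,300),interpolation=cv2.INTER_CUBIC)
cv2.imwrite("pics/p6.png",np.vstack([np.hstack([r(a[0][165:285,190:350]),r(a[1][140:260,200:360])]),np.hstack([r(a[2]),r(a[0][225:321,100:228])])]))
E
```

```text
[ 0.45538418 -0.08913442]
at [ 0.3934 -0.3692  0.217 ] F [ 1.3 -0.6  0.2] open -0.01 t 11.15
shift [ 0.1176 -0.2618 -0.0423] turn [-0.003  0.     0.06 ]
```

View pics/p6.png

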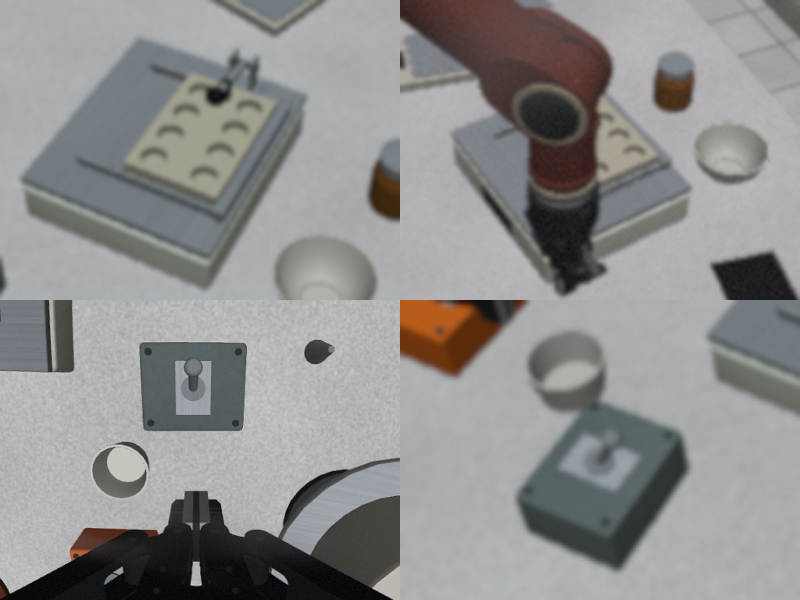

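The toggle now leans away from the robot (ball at wrist (194,366), beyond its base), and the clamp is down. As a last check I enlarge the earlier wrist picture at the gap between mould and stop.

```bash
python3 - <<'E'
import cv2
a=cv2.imread("pics/p4.png")[360:530,150:400]
cv2.imwrite("pics/p7.png",cv2.resize(a,(800,544),interpolation=cv2.INTER_CUBIC))
E
```

```text
(no output)
```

View pics/p7.png

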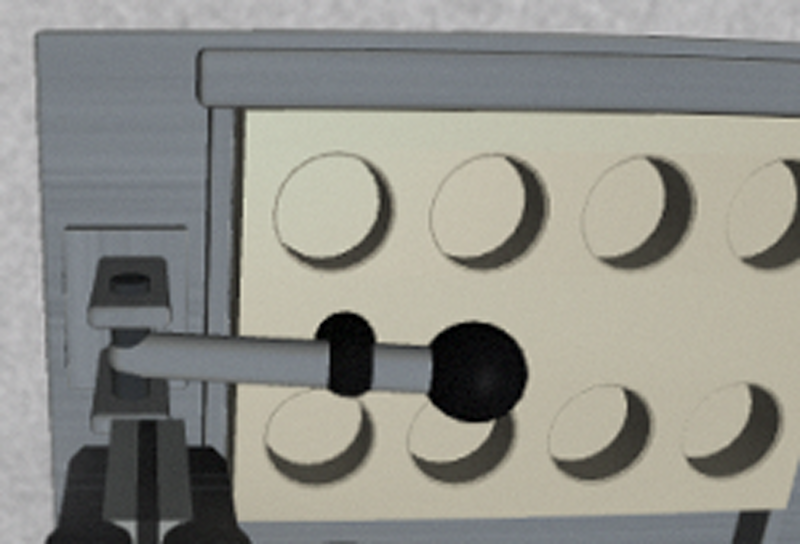

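The mould meets the stop bar along its whole back edge (row about 108), with no gap on either side. I'm handing in the job.

```bash
python3 -c "
from plant import *
print(close_job())"
```

```text
the job is handed in; nothing more can be done
None
```

The job is done in the order asked and handed in at about 11 s of robot time. I pushed the mould home against the back stop, pushed the clamp lever over centre so it snapped down, and then flipped the grey box's toggle. I left the orange look-alike alone.

**Last checks**
- **Mould:** The push stalled within 1 mm of the expected home position, with the force rising to about 10 N. The enlarged wrist picture, taken after the clamp closed, shows no gap along the visible back edge.
- **Clamp:** The lever lies over the mould between the cavity rows. It was still down after the toggle push.
- **Toggle:** It now leans to the far (+x) side, its on position.
- **Arm:** It was clear of everything in the last pictures, and I saw nothing else moved in them.

**Disagreement:** My rough two-camera estimate put the closed knob at y 49, z 127 mm, where about 34 and 134 were expected. I put this down to blurred pixels mixing the knob with the black rubber foot. I did not measure it again.

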